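# Clip the ridged texture plate into the sprung tray

## Task

Pick up the yellow-ridged wooden texture plate by its orange grip, set it on the front of the spring-loaded tray and slide its two ears into the bracket's slots, on past the spring clips, until it sits flat and fully home against the back stop. The tray gives way as you push, so go by feel and push firmly but never hard; then let go, let the tray spring back out with the plate clipped in it, and leave the other toys where they are.

Things in the scene. Friction and masses are not known exactly. Their poses are not given: they have to be found in the camera images.
- plate_mid (a point): Centre of the loose texture plate, 22 mm above its underside, z up. Wooden slab 84 (x) x 90 (y) x 10 mm, yellow ridges on top, lying flat, about 0.16 kg. Upright orange grip across its middle, 14 thick (x) x 60 long (y), from the slab's top to 44 mm above the underside: pinch it along x. Same either way round (yaw or yaw + pi).
- plate: The same plate, origin at the centre of its underside. On each y side an ear, 6 mm thick, flush with the underside, 50 mm long in x, reaches out to 59 mm from the centre line; its outer edge has two round-ended bumps and a 10 mm wide notch (the dip) between them.
- tray_seat (a point): Where plate_mid comes when the plate is home in the tray (home means within 3 mm), plate x along or against this x; moves with the tray. x = sliding-in direction, level, away from the tray's open front; z up. The flat blue bed lies 22 mm below (17 mm above the table), 150 mm wide, from 125 mm before this point (-x) to 75 mm past it.
- slot_mid (a point): Between the two slot mouths, on the bed, 30 mm before tray_seat; moves with the tray, same axes. The aluminium slots run from here 58 mm along +x, with flared lead-ins 16 mm before. Each is 8 mm high under its lip; the ears have 1.5 mm of room per side. The slab passes between the lips (96 mm apart, 11 mm above the bed, lead-ins 16 mm). A back stop ends the slide within 1 mm of home.
- clip_mid (a point): Midway between the two brass spring clips, one in each slot, level with tray_seat in x; moves with the tray. Each round nose (4 mm radius) sticks 2.5 mm in. The ears' front bumps push them aside from about 21 to 12 mm before home, at very roughly 4 to 9 N in all; they ride along the bumps until 5 mm before home, then snap into the dips and keep the plate.
- tray (a joint): How far the tray is pushed in along tray_seat's x, in m: 0 = out, where its spring returns it when let go. The spring gives at some 1 to 3 N, less than the clips need, so the tray runs in first, to a solid hidden stop set anew each time, 12 to 46 mm in; then the clips give. With plate and tray both on their stops the push rises steeply past 10 N.
- tray_unit: The fixed housing carrying the tray, origin on the table 39 mm below tray_seat when the tray is out, same axes. Base board 170 mm wide; a green-roofed box 53 mm high, 174 mm wide, stands from 105 to 225 mm past the origin (+x). Pressing the plate against the tray with more than 30 N (all contacts together) damages it.
- ball: Bystander: ridged green silicone ball on a flat foot, 60 mm across, origin under it. Leave it.
- prism: Bystander: upright frosted glass prism, three-sided, 32 mm from axis to edges, 55 mm tall, origin under it. Leave it.
- clacker: Bystander: flat beech clacker paddle, 185 x 65 x 16 mm, long along its x, origin under its middle. Leave it.
- cup0: Bystander: pale blue ceramic cup, 88 mm wide, 75 mm tall, origin under it. Leave it.
- cup1: Bystander: pale blue ceramic cup, 72 mm wide, 66 mm tall. Leave it.
- cup2: Bystander: pale blue ceramic cup, 58 mm wide, 56 mm tall. Leave it.
Things that resemble listed ones, but are neither listed nor needed, are in the scene too. What is meant by the plate is not blue or green, and is the larger of those in its own colour.

How it is judged (in metres and radians):
On the way:
1. the ears are in the slots, the clips not yet passed (x of plate_mid in the frame of tray_seat between -0.053 and -0.006 m and y of plate_mid in the frame of tray_seat between -0.006 and 0.006 m and z of plate_mid in the frame of tray_seat between -0.005 and 0.005 m), for 0.05 s.
At the end, for the whole second after the job is handed in: The plate lies flat in the bracket (within 3 degrees), within 3 mm of home in every direction of the tray, clipped in and let go; the tray is back out (within 4 mm) and the plate at rest (x of plate_mid in the frame of tray_seat between -0.003 and 0.003 m and y of plate_mid in the frame of tray_seat between -0.003 and 0.003 m and z of plate_mid in the frame of tray_seat between -0.003 and 0.003 m and angle between the z axis of plate_mid and the z axis of tray_seat, either way round below 0.05 rad and value of joint tray below 0.004 m and linear speed of plate below 0.01 m/s); the robot touches nothing.
It fails at once if the plate is pressed against the tray or its housing with more than 30 N (contact force between plate and tray_unit above 30 N).
It fails at once if another toy is moved by more than 15 mm (distance of any of ball, prism, clacker, cup0, cup1, cup2 from where it was at the start of the episode above 0.015 m).
It also fails if it takes over 51 s, if anything falls off the work surface, if the arm or the gripper's body presses on something with over 40 N, if the wrist force passes 120 N, or if a joint passes its speed limit or range.

## Robot

A 6-joint arm with a two-finger parallel gripper is mounted at the origin on the work surface. World frame = base frame: x ahead of the robot, y to its left, z up, the work surface at z = 0. Lengths are in mm, angles in degrees, forces in N, time in s.
With the tool pointing down it reaches from about 375 to 900 mm from the base axis. Payload 3.1 kg.
Tool frame: the origin (TCP) lies between the finger pads; the fingertips stand 19 mm ahead of it and the grasp point (between the pads) is the TCP; z points along the fingers, y is the line along which they close (so a half turn about z gives the same grasp; the last joint's range is limited). The gripper opens to 87 mm and grips with 3 to 60 N. Pads are 19 mm wide; open, the fingers measure 117 mm over their backs; the gripper's body (75 mm by 190 mm) begins 51 mm behind the grasp point.
Start: joints at [-87.118, 30.224, 82.088, -0, 67.689, -10.227], TCP at [141.781, -608.683, 241.548] pointing down, gripper open.
Joint ranges: [-176.69, 176.69], [-43.24, 126.21], [12.49, 139.97], [-82, 262], [0, 151.66], [-163.58, 163.58]. Speed limits (degrees/s): [159.86, 159.86, 180, 180, 180, 180].

## Interface

Orientations are given as [roll, pitch, yaw] about the fixed x, y, z axes, in that order (R = Rz(yaw) Ry(pitch) Rx(roll)).
In Python, from rig import status, viewer, workorder, finder gives the robot as it stands.
- The arm moves only by the tool send_rows, never from a script. Its argument "rows" is a list of rows, each a list of 7 numbers: the shift along the world's x, y, z in mm, then the turn, a rotation vector about the world's x, y, z in degrees, then the opening, from 0 (shut) to 1 (fully open). In form: [[dx, dy, dz, rx, ry, rz, jaw], ...]. A call has 1 to 8 rows; each row is the pose to reach, as a shift and turn from the pose commanded when the call began; what a row does not reach only later rows make up. A row lasts 1/10 s, in which the tool goes at most 50 mm and 8.59 degrees, less where a joint would pass 70% of its speed; a pose out of reach is approached as far as the arm can. A call with a gripper value outside its range is refused whole. The fingers move at their own pace and stop on an object; the grip force is fixed at half the most. Time passes only in rows, so rows that repeat a pose let the fingers close. It gives the time, the measured TCP pose, the force, the opening and the grip force at its end, in the units of the state.
- status.sense(): the state, without advancing time (a new reading comes with each control period).
- viewer.get_image(name): name is "side" or "top" or "wrist"; returns a dict with "img" (480x640x3 uint8, blue, green, red), "K" (3x3 intrinsics, pixels), "dist_coeffs" ([k1, k2, p1, p2, k3] as OpenCV has them; the pictures are not rectified), "origin" and "attitude" of the camera in the world; the wrist camera has in their place "hand_eye" (4x4, takes a point from camera to tool coordinates, whose origin is the TCP and whose axes are the flange's). Camera axes: x right, y down, z forward; pixel columns grow to the right and rows downward; lengths in mm; the calibration is good to about 2 mm. A picture is of the moment at which its call begins: read the wrist's pose just before it. There is no depth.
- workorder.close_job(): hands the job in; it is judged then, once.
Trained networks look in a picture, given as the dict that the camera call returned (one of the last four; its "shot" number tells which), for a name from the list of things; names that differ only in an ending like _2 or _b are one class to them, and where a whole thing is asked for, a point or a joint stands for the part that bears it (a point fixed in the world has none). Each returns a list of dicts, best first, with "confidence" (0 to 1); they miss things now and then, are a little off and sometimes report something else, mostly with a low value. They report only what shows in the picture. A call takes as long as a camera call. They do not tell look-alikes from the thing itself.
- finder.trace(picture, thing): "pixels" (480x640 bool, what is visible of it) and "uv" ([column, row] in pixels, amid what is visible of it).
- finder.place_of(picture, thing): "uv" ([column, row] in pixels: a listed point, or the origin of a listed thing).
The state is a dict: "t": time; "joint_positions": joint angles; "qd": joint speeds; "joint_efforts": joint torques, N m; "position": TCP position; "tool_rot": TCP orientation; "contact_force": force on the tool from outside, world axes, zero at the start; "torque": the same for the moment, N m; "grip_width": finger opening in mm; "gripper_force": force on a finger pad.
Only numpy, scipy, OpenCV 4.12 (cv2) and the standard library are available. Lean on these libraries where they do the work, as an engineer would, in place of code of your own. Each camera call takes 0.05 s, during which the arm holds its last target. There are 200 camera calls.

## Working session

There is one attempt and no reset: what is moved stays moved. The work goes in short steps, Python scripts to look and compute and a tool call to move; the robot and the scene stay as the last step left them, time stands still between calls to the robot, and variables do not carry over. Pictures are saved under pics/ and viewed, at most 10 in all, crops included, and the job is handed in when it is done.

Besides the shell and the picture viewer there is one more tool, called after ">>>" by a JSON object that holds its "op" and its "data", one argument or row to a line. send_rows: Moves the arm, as the interface text tells. Its arguments: {"type":"object","properties":{"rows":{"type":"array"}},"required":["rows"]}

```bash
mkdir -p pics; cat > h.py <<'E'
import numpy as np, cv2
from scipy.spatial.transform import Rotation as R
from rig import status, viewer, workorder, finder
def rot(a):
    a=np.array(a,float)
    return a if a.shape==(3,3) else R.from_euler('xyz',a,degrees=True).as_matrix()
def shot(n):
    s=status.sense(); p=viewer.get_image(n)
    if n=='wrist':
        T=np.eye(4);T[:3,:3]=rot(s['tool_rot']);T[:3,3]=s['position']
        C=T@np.array(p['hand_eye']); p['_R']=C[:3,:3];p['_o']=C[:3,3]
    else: p['_R']=rot(p['attitude']);p['_o']=np.array(p['origin'],float)
    return p
def ray(p,uv,z):
    q=cv2.undistortPoints(np.array([[uv]],float),np.array(p['K']),np.array(p['dist_coeffs']))[0,0]
    d=p['_R']@np.array([q[0],q[1],1]); return p['_o']+d*(z-p['_o'][2])/d[2]
def proj(p,X):
    c=p['_R'].T@(np.array(X,float).reshape(-1,3)-p['_o']).T
    return cv2.projectPoints(c.T.copy(),np.zeros(3),np.zeros(3),np.array(p['K']),np.array(p['dist_coeffs']))[0][:,0]
E
python3 - <<'E'
from h import *
s=status.sense(); print({k:np.round(v,2) for k,v in s.items()})
Z=dict(plate_mid=22,tray_seat=39,slot_mid=17,clip_mid=17+3,tray_unit=0)
ims=[]
for c in ('top','side','wrist'):
    p=shot(c); print(c, {k:np.round(v,2) if not isinstance(v,int) else v for k,v in p.items() if k in('origin','attitude')})
    cv2.imwrite(f'pics/{c}0.png',p['img'])
    for n in list(Z)+['plate','ball','prism','clacker','cup0']:
        for d in finder.place_of(p,n)[:4]:
            print(' ',n,round(d['confidence'],2),np.round(d['uv']),np.round(ray(p,d['uv'],Z.get(n,0)),0)[:2])
E
```

```text
{'t': np.float64(0.0), 'joint_positions': array([-87.12,  30.28,  82.16,  -0.  ,  67.69, -10.23]), 'qd': array([ 0.11, -0.02, -0.  ,  0.09, -0.03,  0.05]), 'joint_efforts': array([ -0.  , -44.  , -17.66,   0.06,   0.06,  -0.  ]), 'position': array([ 141.74, -608.01,  240.55]), 'tool_rot': array([-1.7988e+02, -2.0000e-02,  1.3110e+01]), 'contact_force': array([0.41, 0.11, 0.54]), 'torque': array([-0.02,  0.03, -0.03]), 'gripper_force': np.float64(0.0), 'grip_width': np.float64(86.52)}
top {'origin': array([ 357.16,  -52.13, 1249.42]), 'attitude': array([-170.36,    0.92,  -90.96])}
  plate_mid 0.71 [435. 260.] [ 520. -290.]
  plate_mid 0.7 [364. 292.] [ 457. -140.]
  plate_mid 0.66 [462. 332.] [ 370. -336.]
  plate_mid 0.65 [384. 216.] [ 617. -186.]
  tray_seat 0.63 [252. 248.] [549.  92.]
  slot_mid 0.8 [254. 265.] [516.  89.]
  slot_mid 0.2 [431. 264.] [ 511. -283.]
  clip_mid 0.76 [253. 246.] [556.  92.]
  plate 0.93 [365. 290.] [ 461. -144.]
  plate 0.78 [461. 333.] [ 368. -339.]
  plate 0.68 [378. 219.] [ 615. -177.]
  ball 0.86 [390. 164.] [ 737. -207.]
  ball 0.22 [128. 170.] [
[... 359 characters left out ...]
2. 228.] [ 460. -141.]
  plate_mid 0.86 [304. 218.] [ 618. -185.]
  plate_mid 0.84 [345. 194.] [ 525. -298.]
  tray_seat 0.6 [325. 283.] [558.  85.]
  tray_seat 0.34 [255. 224.] [ 725. -128.]
  slot_mid 0.73 [341. 294.] [527.  91.]
  clip_mid 0.7 [333. 296.] [543. 101.]
  tray_unit 0.89 [329. 303.] [552.  98.]
  plate 0.91 [348. 204.] [ 517. -286.]
  plate 0.69 [408. 192.] [ 362. -353.]
  plate 0.69 [375. 235.] [ 453. -146.]
  plate 0.67 [304. 226.] [ 619. -182.]
  ball 0.79 [251. 225.] [ 746. -187.]
  prism 0.31 [343. 291.] [524.  59.]
  clacker 0.74 [334. 169.] [ 558. -484.]
  cup0 0.98 [212. 417.] [727. 386.]
  cup0 0.97 [300. 424.] [585. 394.]
  cup0 0.92 [383. 415.] [457. 373.]
wrist {}
```

View pics/top0.png

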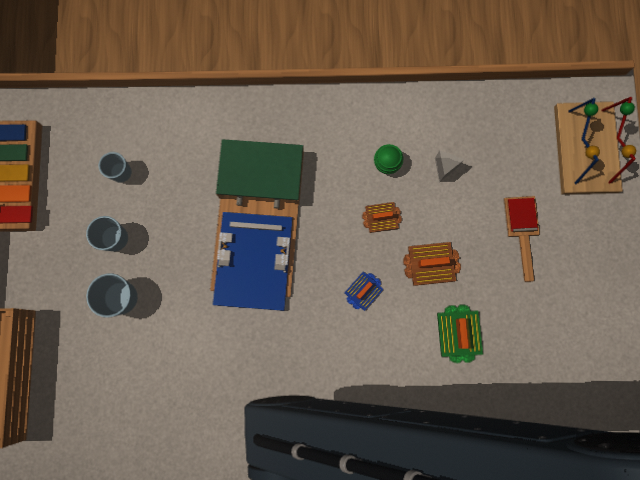

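View pics/side0.png

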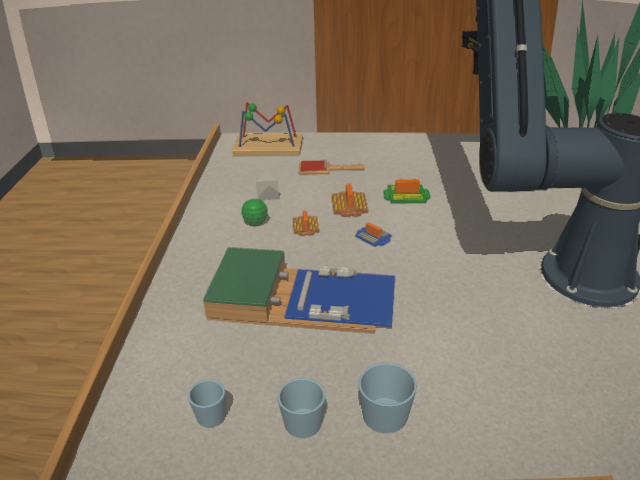

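Candidates in the top view are the small wooden plate (382,217), the large wooden plate (433,263), the blue one (364,291) and the green one (460,333). By the description I choose the large wooden one at (433,263), about (520,-290). I'll move above it and check it close up.

>>> {"op": "send_rows", "data": {
  "rows": [
    [190, 160, 30, 0, 0, 40, 1],
    [380, 320, 30, 0, 0, 77, 1],
    [380, 320, 30, 0, 0, 77, 1],
    [380, 320, 30, 0, 0, 77, 1],
    [380, 320, 30, 0, 0, 77, 1],
    [380, 320, 30, 0, 0, 77, 1],
    [380, 320, 30, 0, 0, 77, 1],
    [380, 320, 30, 0, 0, 77, 1]
  ]
}}

```text
t: 2.45
position: [448.5, -350.1, 266.7]
tool_rot: [180.0, 0.0, 82.2]
contact_force: [0.1, -0.7, 0.5]
grip_width: 87.1
gripper_force: 0.0
```

>>> {"op": "send_rows", "data": {
  "rows": [
    [0, 0, 0, 0, 0, 0, 1],
    [0, 0, 0, 0, 0, 0, 1]
  ]
}}

```text
t: 2.65
position: [447.8, -350.7, 266.4]
tool_rot: [-180.0, 0.0, 82.0]
contact_force: [-0.7, -0.6, -0.2]
grip_width: 87.1
gripper_force: 0.0
```

```bash
cat > pl.py <<'E'
from h import *
def grip(p,zt,near,r=120):
    # orange top face centre & direction within r px of near
    hsv=cv2.cvtColor(p['img'],cv2.COLOR_BGR2HSV)
    return hsv
E
python3 - <<'E'
from h import *
s=status.sense(); print(np.round(s['position']),np.round(s['tool_rot'],1),np.round(s['joint_positions'],1),s['t'])
p=shot('wrist'); print(np.round(p['hand_eye'],2).tolist(), np.round(p['K'],0).tolist()); cv2.imwrite('pics/w1.png',p['img'])
for n,z in (('plate_mid',22),('plate',0)):
    for d in finder.place_of(p,n)[:4]: print(n,round(d['confidence'],2),np.round(d['uv']),np.round(ray(p,d['uv'],z),1)[:2])
E
```

```text
[ 448. -351.  266.] [-180.    0.   82.] [-49.3  24.2  88.7  -0.   67.1 -41.3] 2.65
[[0.0, -0.97, -0.24, 65.51], [1.0, 0.0, 0.0, -0.64], [-0.0, -0.24, 0.97, -141.88], [0.0, 0.0, 0.0, 1.0]] [[381.0, 0.0, 314.0], [0.0, 381.0, 239.0], [0.0, 0.0, 1.0]]
plate_mid 0.92 [466.  12.] [ 611.5 -187.2]
plate_mid 0.82 [374. 142.] [ 515.2 -291.4]
plate_mid 0.81 [234. 206.] [ 365.6 -335.4]
plate 0.92 [368. 137.] [ 512.6 -286.1]
plate 0.68 [240. 207.] [ 366.8 -340.3]
plate 0.65 [460.  17.] [ 613.6 -185.5]
```

View pics/w1.png

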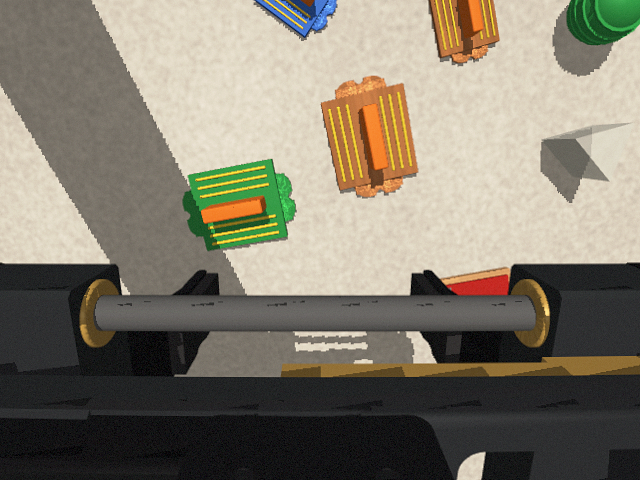

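The close view shows the large wooden plate at (370,138) with yellow ridges and an orange grip, clearly larger than the small wooden one at (466,20). Next I'll fit its pose by silhouette.

```bash
cat > pl.py <<'E'
from h import *
from scipy.optimize import minimize
def box(x0,x1,y0,y1,z0,z1): return np.array([[x,y,z] for x in(x0,x1) for y in(y0,y1) for z in(z0,z1)],float)
PLATE=[box(-42,42,-45,45,0,10),box(-25,25,-57,57,0,6),box(-7,7,-30,30,10,44)]
GRIP=PLATE[2:]
def sil(p,parts,x,y,yaw,z0=0,S=4):
    m=np.zeros((480*1,640),np.uint8); M=R.from_euler('z',yaw,degrees=True).as_matrix()
    for b in parts:
        uv=proj(p,b@M.T+[x,y,z0]); cv2.fillConvexPoly(m,cv2.convexHull((uv*16).round().astype(np.int32)),1,cv2.LINE_8,4)
    return m>0
def fit(views,parts,x0,z0=0):
    def cost(v): 
        c=0
        for p,m in views:
            s=sil(p,parts,*v,z0); c-= (s&m).sum()/max((s|m).sum(),1)
        return c
    best=None
    for d in (0,6,-6):
        r=minimize(cost,np.array(x0)+[0,0,d],method='Nelder-Mead',options=dict(initial_simplex=np.array(x0)+[0,0,d]+np.array([[0,0,0],[6,0,0],[0,6,0],[0,0,6]]),xatol=.05,fatol=1e-4))
        if best is None or r.fun<best.fun: best=r
    return best.x,-best.fun/len(views)
def orange(p):
    h=cv2.cvtColor(p['img'],cv2.COLOR_BGR2HSV); return ((h[...,0]>=4)&(h[...,0]<=14)&(h[...,1]>200)&(h[...,2]>150))
def near(m,uv,r):
    y,x=np.mgrid[:480,:640]; return m&((x-uv[0])**2+(y-uv[1])**2<r*r)
E
python3 - <<'E'
from pl import *
p=shot('wrist'); uv=proj(p,[516,-289,10])[0]
t=[d for d in finder.trace(p,'plate') if np.hypot(*(np.array(d['uv'])-uv))<40]
print(len(t),[d['confidence'] for d in t])
m=np.array(t[0]['pixels']); g=near(orange(p),uv,50); print(m.sum(),g.sum())
print('plate',fit([(p,m)],PLATE,[516,-289,0])); print('grip',fit([(p,g)],GRIP,[516,-289,0]))
q=shot('top'); uv=proj(q,[516,-289,10])[0]; g2=near(orange(q),uv,25)
t=[d for d in finder.trace(q,'plate') if np.hypot(*(np.array(d['uv'])-uv))<25]
if t: print('top plate',fit([(q,np.array(t[0]['pixels']))],PLATE,[516,-289,0]))
print('top grip',g2.sum(),fit([(q,g2)],GRIP,[516,-289,0]))
# tray in top
for n in('tray_unit','tray_seat'):
    for d in finder.trace(q,n)[:2]:
        mm=np.array(d['pixels']); c=max(cv2.findContours(mm.astype(np.uint8),0,2)[0],key=cv2.contourArea); print(n,d['confidence'],mm.sum(),cv2.minAreaRect(c))
h=cv2.cvtColor(q['img'],cv2.COLOR_BGR2HSV); b=(h[...,0]>105)&(h[...,0]<130)&(h[...,1]>150)
b=near(b,(252,262),70).astype(np.uint8); b=cv2.morphologyEx(b,cv2.MORPH_OPEN,np.ones((3,3)))
c=max(cv2.findContours(b,0,2)[0],key=cv2.contourArea); bx=cv2.boxPoints(cv2.minAreaRect(c)); print([np.round(ray(q,u,17)[:2],1).tolist() for u in bx.tolist()])
E
```

```text
1 [0.97]
8627 915
plate (array([ 513.30365105, -287.94453576,    5.80545787]), np.float64(0.9502382799512358))
grip (array([ 512.38381784, -286.59780997,    5.38660018]), np.float64(0.6601731601731602))
top plate (array([ 515.48612007, -284.87340471,    5.36742271]), np.float64(0.9412045889101338))
top grip 183 (array([ 516.8749679 , -286.19458007,   12.0703527 ]), np.float64(0.6190476190476191))
tray_unit 0.85 13382 ((255.57644653320312, 224.50588989257812), (85.59329223632812, 166.431396484375), 4.398705005645752)
tray_seat 0.91 6845 ((252.4590301513672, 260.4508361816406), (73.78662109375, 96.42056274414062), 5.194429397583008)
tray_seat 0.53 1780 ((110.91177368164062, 294.1470947265625), (43.89894104003906, 50.68994140625), 75.96376037597656)
[[436.0, 175.1], [634.5, 160.6], [618.6, 10.1], [421.0, 28.5]]
```

>>> {"op": "send_rows", "data": {
  "rows": [
    [36, -5, -40, 0, 0, 7, 1],
    [72, -10, -80, 0, 0, 13.6, 1],
    [72, -10, -116, 0, 0, 13.6, 1],
    [72, -10, -116, 0, 0, 13.6, 1],
    [72, -10, -116, 0, 0, 13.6, 1]
  ]
}}

```text
t: 3.6
position: [518.3, -361.3, 149.8]
tool_rot: [-179.9, -0.1, 95.4]
contact_force: [0.0, -0.2, 0.9]
grip_width: 87.3
gripper_force: 0.0
```

```bash
python3 - <<'E'
from pl import *
s=status.sense(); print(np.round(s['position'],1),np.round(s['tool_rot'],1))
p=shot('wrist'); uv=proj(p,[514,-287,10])[0]; print(uv)
t=[d for d in finder.trace(p,'plate') if np.hypot(*(np.array(d['uv'])-uv))<60]
m=np.array(t[0]['pixels'])
print('plate',fit([(p,m)],PLATE,[514,-287,5.5])); g=near(orange(p),uv,80);print('grip',g.sum(),fit([(p,g)],GRIP,[514,-287,5.5]))
for d in finder.place_of(p,'plate_mid')[:1]: print(np.round(ray(p,d['uv'],22),1))
E
```

```text
[ 518.3 -361.3  149.8] [-1.799e+02 -1.000e-01  9.540e+01]
[319.47555007 132.21094942]
plate (array([ 513.62605388, -287.44907075,    5.33831994]), np.float64(0.9698671262578529))
grip 1719 (array([ 513.5355826 , -287.61208785,    6.04252695]), np.float64(0.7589403973509934))
[ 515.2 -288.7   22. ]
```

>>> {"op": "send_rows", "data": {
  "rows": [
    [-2, 40, 0, 0, 0, 0.1, 1],
    [-4.5, 74, -20, 0, 0, 0.1, 1],
    [-4.5, 74, -60, 0, 0, 0.1, 1],
    [-4.5, 74, -95, 0, 0, 0.1, 1],
    [-4.5, 74, -114, 0, 0, 0.1, 1],
    [-4.5, 74, -114, 0, 0, 0.1, 1],
    [-4.5, 74, -114, 0, 0, 0.1, 1]
  ]
}}

```text
t: 4.45
position: [515.4, -288.7, 38.2]
tool_rot: [179.9, 0.1, 95.5]
contact_force: [-0.5, -0.9, 0.9]
grip_width: 87.3
gripper_force: 0.0
```

>>> {"op": "send_rows", "data": {
  "rows": [
    [0, 0, 0, 0, 0, 0, 0],
    [0, 0, 0, 0, 0, 0, 0],
    [0, 0, 0, 0, 0, 0, 0],
    [0, 0, 0, 0, 0, 0, 0],
    [0, 0, 0, 0, 0, 0, 0],
    [0, 0, 0, 0, 0, 0, 0],
    [0, 0, 0, 0, 0, 0, 0],
    [0, 0, 0, 0, 0, 0, 0]
  ]
}}

```text
t: 5.25
position: [514.5, -287.5, 36.2]
tool_rot: [-180.0, -0.0, 95.6]
contact_force: [0.1, -0.9, 0.6]
grip_width: 31.1
gripper_force: 0.0
```

>>> {"op": "send_rows", "data": {
  "rows": [
    [0, 0, 0, 0, 0, 0, 0],
    [0, 0, 0, 0, 0, 0, 0],
    [0, 0, 0, 0, 0, 0, 0],
    [0, 0, 0, 0, 0, 0, 0],
    [0, 0, 0, 0, 0, 0, 0]
  ]
}}

```text
t: 5.75
position: [514.5, -287.5, 36.2]
tool_rot: [-180.0, -0.0, 95.6]
contact_force: [0.2, -0.0, -0.1]
grip_width: 14.0
gripper_force: 30.0
```

>>> {"op": "send_rows", "data": {
  "rows": [
    [0, 0, 30, 0, 0, 0, 0],
    [0, 0, 64, 0, 0, 0, 0],
    [0, 0, 64, 0, 0, 0, 0]
  ]
}}

```text
t: 6.05
position: [517.0, -289.4, 104.0]
tool_rot: [179.7, 0.3, 95.6]
contact_force: [0.7, -0.6, -1.9]
grip_width: 14.0
gripper_force: 30.0
```

>>> {"op": "send_rows", "data": {
  "rows": [
    [0, 20, 50, 0, 0, 0, 0],
    [6, 60, 90, 0, 0, -3, 0],
    [12, 100, 130, 0, 0, -6, 0],
    [20, 140, 170, 0, 0, -10, 0],
    [25, 180, 210, 0, 0, -10.6, 0],
    [25, 215, 250, 0, 0, -10.6, 0],
    [25, 238, 290, 0, 0, -10.6, 0],
    [25, 238, 300, 0, 0, -10.6, 0]
  ]
}}

```text
t: 6.85
position: [539.0, -47.0, 401.1]
tool_rot: [-179.9, -0.1, 85.1]
contact_force: [-0.2, -0.8, -2.0]
grip_width: 13.1
gripper_force: 30.0
```

>>> {"op": "send_rows", "data": {
  "rows": [
    [0, 0, 0, 0, 0, 0, 0],
    [0, 0, 0, 0, 0, 0, 0]
  ]
}}

```text
t: 7.05
position: [539.2, -49.2, 399.5]
tool_rot: [-180.0, 0.0, 85.0]
contact_force: [-0.5, -0.0, -2.5]
grip_width: 13.9
gripper_force: 30.0
```

```bash
python3 - <<'E'
from pl import *
s=status.sense(); print(np.round(s['position'],1),np.round(s['tool_rot'],1))
Z=dict(tray_seat=39,slot_mid=17,clip_mid=20,tray_unit=0)
for c in('wrist','top','side'):
    p=shot(c)
    if c=='wrist': cv2.imwrite('pics/w3.png',p['img'])
    for n in Z:
        for d in finder.place_of(p,n)[:2]: print(c,n,round(d['confidence'],2),np.round(d['uv']),np.round(ray(p,d['uv'],Z[n]),1)[:2])
E
```

```text
[539.2 -49.2 399.5] [-180.    0.   85.]
wrist tray_seat 0.95 [316.  84.] [552.3  88. ]
wrist slot_mid 0.71 [289.  89.] [516.8  88.8]
wrist clip_mid 0.69 [315.  88.] [551.4  86.3]
wrist tray_unit 0.63 [314.  87.] [549.4  91.1]
wrist tray_unit 0.6 [317. 296.] [ 528.4 -207.7]
top tray_seat 0.89 [252. 246.] [554.4  91.6]
top slot_mid 0.58 [252. 264.] [518.2  95.1]
top clip_mid 0.86 [253. 245.] [559.2  91.4]
top tray_unit 0.93 [256. 251.] [549.5  87.2]
side tray_seat 0.7 [387. 414.] [452.6 402.3]
side tray_seat 0.68 [328. 287.] [553.4  96. ]
side slot_mid 0.8 [338. 295.] [532.5  92.5]
side clip_mid 0.55 [332. 295.] [545.9  98.3]
side tray_unit 0.86 [331. 302.] [547.2  92.9]
```

View pics/w3.png

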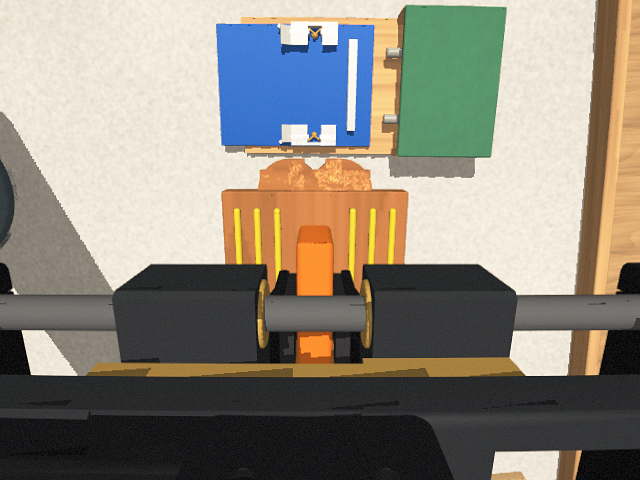

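The wrist view shows the blue bed (217-373, 24-147), the brackets with brass clips at (316,33) and (314,136), and the held plate with its slab edge at row 190 and ear at row 160.

```bash
cat > tr.py <<'E'
from pl import *
def bed(p,ctr,r=150,v0=(550,92,-5)):
    h=cv2.cvtColor(p['img'],cv2.COLOR_BGR2HSV); b=(h[...,0]>100)&(h[...,0]<130)&(h[...,1]>140)
    b=near(b,ctr,r).astype(np.uint8); b=cv2.morphologyEx(b,cv2.MORPH_OPEN,np.ones((3,3)))
    c=max(cv2.findContours(b,0,2)[0],key=cv2.contourArea); m=np.zeros((480,640),np.uint8); cv2.fillConvexPoly(m,cv2.convexHull(c),1)
    return fit([(p,m>0)],[box(-125,75,-75,75,15,17)],list(v0))
E
python3 - <<'E'
from tr import *
s=status.sense();p=shot('wrist'); print('bed wrist',bed(p,(296,85),130))
q=shot('top'); print('bed top',bed(q,(252,262),80))
T=np.array(s['position']); print(np.round(T,1))
yaw=s['tool_rot'][2]-90
M=R.from_euler('z',yaw,degrees=True).as_matrix()
pts=np.array([[-42,45,10],[42,45,10],[-7,30,44],[7,30,44],[-7,30,10],[0,59-4,6],[-25,59,6],[25,59,6]],float)
print(np.round(proj(p,pts@M.T+T-[0,0,36.2]),1).tolist())
# bright bracket parts
g=p['img'].min(2)>200; g=near(g,(315,85),75)
n,l,st,c=cv2.connectedComponentsWithStats(g.astype(np.uint8))
for i in range(1,n):
    if st[i,4]>40: print(st[i],np.round(c[i],1),np.round(ray(p,c[i].tolist(),28)[:2],1))
cv2.imwrite('pics/w3c.png',cv2.resize(p['img'][0:260,200:420],None,fx=2.3,fy=2.3,interpolation=cv2.INTER_CUBIC))
E
```

```text
bed wrist (array([549.26368936,  88.17409208,  -5.07382277]), np.float64(0.9743239695458126))
bed top (array([650.53785286,  29.34712388, -15.8561085 ]), np.float64(0.13547698872295033))
[539.6 -49.6 400.3]
[[220.8, 192.2], [410.6, 192.3], [296.8, 244.7], [335.3, 244.7], [300.2, 225.4], [315.7, 168.7], [259.4, 159.6], [372.1, 159.6]]
[286  11  59   6 261] [315.   13.9] [559.3 170.8]
[ 277   21   60   24 1003] [307.5  32.5] [548.3 150.7]
[347  39  10  92 717] [351.1  83.5] [597.8  86.7]
[282 125  53  20 800] [307.5 134.6] [536.9  28.9]
[305 157  21   3  50] [314.4 158.2] [543.4  -2.1]
```

View pics/w3c.png

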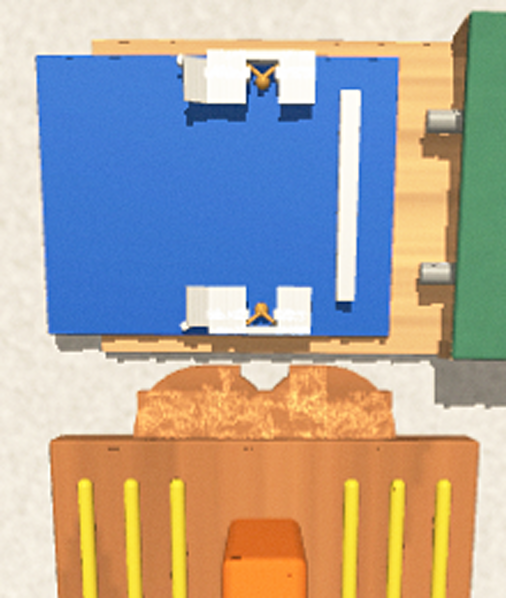

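```bash
python3 - <<'E'
from tr import *
p=shot('wrist')
M=R.from_euler('z',-5.07,degrees=True).as_matrix()
def loc(u,v,z): return np.round(M.T@(ray(p,[u/2.3+200,v/2.3],z)-[549.26,88.17,0]),1)
for n,a in dict(topinA=(210,103,28),topinB=(310,103,28),botinA=(195,287,28),botinB=(305,287,28),topend=(315,75,28),botend=(310,300,28),clipt=(263,85,23),clipb=(262,305,23),stop_t=(337,110,27),stop_b=(337,280,27),botedge=(220,334,17),topedge=(130,57,17)).items(): print(n,loc(*a))
q=shot('top')
h=cv2.cvtColor(q['img'],cv2.COLOR_BGR2HSV); b=(h[...,0]>100)&(h[...,0]<130)&(h[...,1]>140)
n,l,st,c=cv2.connectedComponentsWithStats(b.astype(np.uint8)); i=1+st[1:,4].argmax(); print(st[i])
cn=max(cv2.findContours((l==i).astype(np.uint8),0,2)[0],key=cv2.contourArea); m=np.zeros((480,640),np.uint8); cv2.fillConvexPoly(m,cv2.convexHull(cn),1)
print('top',fit([(q,m>0)],[box(-125,75,-75,75,15,17)],[550,90,-5]))
E
```

```text
topinA [-26.7  48.2  28. ]
topinB [27.3 48.2 28. ]
botinA [-36.4 -47.8  28. ]
botinB [ 25.7 -47.8  28. ]
topend [29.8 62.2 28. ]
botend [ 28.6 -54.8  28. ]
clipt [ 1.9 58.4 23. ]
clipb [  1.4 -57.5  23. ]
stop_t [42.1 45.  27. ]
stop_b [ 43.8 -43.9  27. ]
botedge [-23.1 -73.7  17. ]
topedge [-70.8  74.2  17. ]
[247 229  39  31 769]
top (array([662.23388259,  60.37501842, -21.84103694]), np.float64(0.1397138021234036))
```

>>> {"op": "send_rows", "data": {
  "rows": [
    [-20, 40, -20, 0, 0, 0, 0],
    [-40, 80, -50, 0, 0, 0, 0],
    [-66.5, 120, -80, 0, 0, 0, 0],
    [-66.5, 144, -120, 0, 0, 0, 0],
    [-66.5, 144, -165, 0, 0, 0, 0],
    [-66.5, 144, -210, 0, 0, 0, 0],
    [-66.5, 144, -255, 0, 0, 0, 0],
    [-66.5, 144, -290, 0, 0, 0, 0]
  ]
}}

```text
t: 8.8
position: [472.8, 94.7, 108.4]
tool_rot: [-180.0, 0.0, 85.0]
contact_force: [0.3, 0.2, -1.9]
grip_width: 13.4
gripper_force: 30.0
```

>>> {"op": "send_rows", "data": {
  "rows": [
    [0, 0, -15, 0, 0, 0, 0],
    [0, 0, -27, 0, 0, 0, 0],
    [0, 0, -27, 0, 0, 0, 0],
    [0, 0, -27, 0, 0, 0, 0]
  ]
}}

```text
t: 9.2
position: [473.9, 94.4, 83.8]
tool_rot: [179.9, -0.0, 85.0]
contact_force: [-0.3, 0.2, -1.9]
grip_width: 14.0
gripper_force: 30.0
```

```bash
python3 - <<'E'
from tr import *
s=status.sense();p=shot('wrist'); T=np.array(s['position']); print(np.round(T,1),np.round(s['tool_rot'],2),np.round(s['contact_force'],1))
M=R.from_euler('z',s['tool_rot'][2]-90,degrees=True).as_matrix()
pts=np.array([[-42,45,10],[42,45,10],[-7,30,44],[7,30,44],[0,49,6],[-25,59,6],[25,59,6]],float)
print(np.round(proj(p,pts@M.T+T-[0,0,36.2]),1).tolist())
Mt=R.from_euler('z',-5.07,degrees=True).as_matrix()
t=np.array([[-30,48,11],[28,48,11],[0,57.5,6],[42.5,45,10],[-125,75,0],[75,75,0]],float)
print(np.round(proj(p,t@Mt.T+[550.4,88.3,17]),1).tolist())
cv2.imwrite('pics/w4.png',p['img'])
E
```

```text
[473.9  94.4  83.8] [179.91  -0.    84.97] [-0.3  0.2 -1.9]
[[220.7, 192.3], [410.5, 192.2], [296.9, 244.7], [335.3, 244.7], [315.6, 182.2], [259.3, 159.6], [372.0, 159.6]]
[[405.9, 178.2], [516.9, 178.6], [461.6, 159.3], [542.4, 184.3], [223.9, 124.7], [598.5, 126.6]]
```

View pics/w4.png

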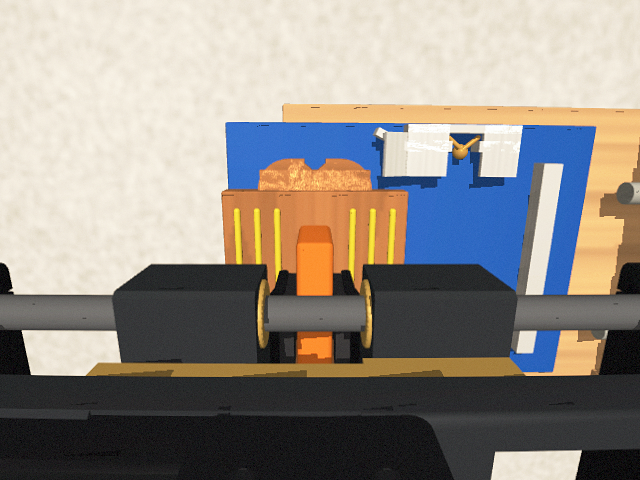

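>>> {"op": "send_rows", "data": {
  "rows": [
    [-1, 0.3, -12, 0, 0, 0, 0],
    [-1, 0.3, -22, 0, 0, 0, 0],
    [-1, 0.3, -27, 0, 0, 0, 0],
    [-1, 0.3, -28, 0, 0, 0, 0],
    [-1, 0.3, -28.5, 0, 0, 0, 0]
  ]
}}

```text
t: 9.75
position: [472.3, 94.7, 54.9]
tool_rot: [180.0, -0.0, 85.0]
contact_force: [0.4, -0.4, -1.6]
grip_width: 13.5
gripper_force: 30.0
```

>>> {"op": "send_rows", "data": {
  "rows": [
    [0, 0, -0.5, 0, 0, 0, 0],
    [0, 0, -0.5, 0, 0, 0, 0]
  ]
}}

```text
t: 9.95
position: [472.3, 94.7, 54.5]
tool_rot: [180.0, -0.0, 85.0]
contact_force: [0.4, -0.4, -2.1]
grip_width: 13.9
gripper_force: 30.0
```

>>> {"op": "send_rows", "data": {
  "rows": [
    [0, 0, -0.5, 0, 0, 0, 0],
    [0, 0, -0.5, 0, 0, 0, 0]
  ]
}}

```text
t: 10.15
position: [472.2, 94.7, 53.9]
tool_rot: [180.0, -0.0, 85.0]
contact_force: [-0.6, -0.2, -1.8]
grip_width: 13.8
gripper_force: 30.0
```

>>> {"op": "send_rows", "data": {
  "rows": [
    [0, 0, -0.5, 0, 0, 0, 0],
    [0, 0, -0.5, 0, 0, 0, 0]
  ]
}}

```text
t: 10.35
position: [472.1, 94.7, 53.3]
tool_rot: [-180.0, -0.0, 85.0]
contact_force: [-0.7, 0.2, -1.6]
grip_width: 13.6
gripper_force: 30.0
```

>>> {"op": "send_rows", "data": {
  "rows": [
    [3, -0.3, 0, 0, 0, 0, 0],
    [6, -0.5, 0, 0, 0, 0, 0],
    [9, -0.8, 0, 0, 0, 0, 0],
    [12, -1.1, 0, 0, 0, 0, 0],
    [12, -1.1, 0, 0, 0, 0, 0]
  ]
}}

```text
t: 10.85
position: [485.0, 93.5, 53.3]
tool_rot: [179.9, -0.0, 85.0]
contact_force: [0.2, 1.0, -1.8]
grip_width: 13.7
gripper_force: 30.0
```

>>> {"op": "send_rows", "data": {
  "rows": [
    [3, -0.3, 0, 0, 0, 0, 0],
    [6, -0.5, 0, 0, 0, 0, 0],
    [9, -0.8, 0, 0, 0, 0, 0],
    [12, -1.1, 0, 0, 0, 0, 0],
    [12, -1.1, 0, 0, 0, 0, 0]
  ]
}}

```text
t: 11.35
position: [496.9, 92.4, 53.3]
tool_rot: [179.9, -0.0, 85.0]
contact_force: [-0.4, -0.4, -1.4]
grip_width: 14.1
gripper_force: 30.0
```

>>> {"op": "send_rows", "data": {
  "rows": [
    [2, -0.2, 0, 0, 0, 0, 0],
    [4, -0.4, 0, 0, 0, 0, 0],
    [6, -0.5, 0, 0, 0, 0, 0],
    [6, -0.5, 0, 0, 0, 0, 0]
  ]
}}

```text
t: 11.75
position: [502.6, 92.0, 53.4]
tool_rot: [180.0, -0.0, 85.0]
contact_force: [0.6, 0.4, -1.8]
grip_width: 13.8
gripper_force: 30.0
```

```bash
python3 - <<'E'
from tr import *
p=shot('wrist'); cv2.imwrite('pics/w5.png',cv2.resize(p['img'][90:270,200:500],None,fx=2.6,fy=2.6,interpolation=cv2.INTER_CUBIC))
E
```

```text
(no output)
```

View pics/w5.png

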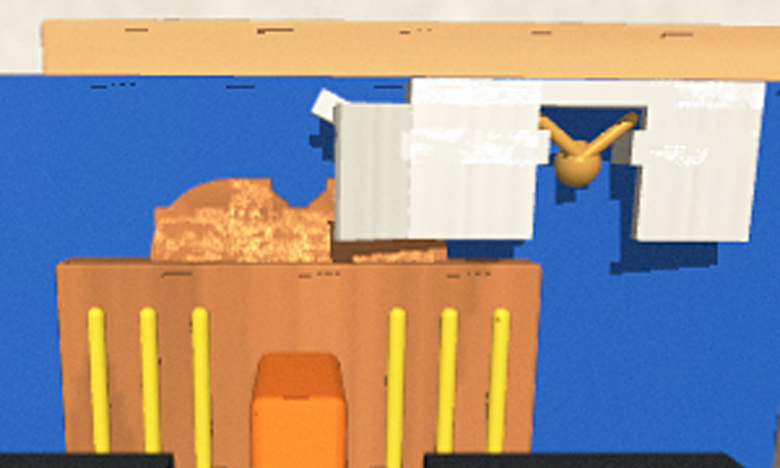

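>>> {"op": "send_rows", "data": {
  "rows": [
    [3, 0, 0, 0, 0, 0, 0],
    [6, -0.2, 0, 0, 0, 0, 0],
    [9, -0.4, 0, 0, 0, 0, 0],
    [12, -0.7, 0, 0, 0, 0, 0],
    [15, -1, 0, 0, 0, 0, 0],
    [18, -1.2, 0, 0, 0, 0, 0],
    [20, -1.4, 0, 0, 0, 0, 0],
    [20, -1.4, 0, 0, 0, 0, 0]
  ]
}}

```text
t: 12.6
position: [522.5, 90.6, 53.3]
tool_rot: [180.0, -0.0, 85.0]
contact_force: [-0.5, 0.6, -2.1]
grip_width: 13.7
gripper_force: 30.0
```

>>> {"op": "send_rows", "data": {
  "rows": [
    [2, -0.2, 0, 0, 0, 0, 0],
    [4, -0.4, 0, 0, 0, 0, 0],
    [6, -0.5, 0, 0, 0, 0, 0],
    [8, -0.7, 0, 0, 0, 0, 0],
    [10, -0.9, 0, 0, 0, 0, 0],
    [10, -0.9, 0, 0, 0, 0, 0]
  ]
}}

```text
t: 13.2
position: [532.1, 89.9, 53.3]
tool_rot: [-180.0, -0.0, 85.0]
contact_force: [-1.3, 1.3, -1.4]
grip_width: 13.9
gripper_force: 30.0
```

>>> {"op": "send_rows", "data": {
  "rows": [
    [2, -0.2, 0, 0, 0, 0, 0],
    [4, -0.4, 0, 0, 0, 0, 0],
    [6, -0.5, 0, 0, 0, 0, 0],
    [8, -0.7, 0, 0, 0, 0, 0],
    [8, -0.7, 0, 0, 0, 0, 0]
  ]
}}

```text
t: 13.7
position: [540.6, 89.0, 53.3]
tool_rot: [180.0, -0.0, 85.0]
contact_force: [-0.2, 1.3, -2.1]
grip_width: 13.7
gripper_force: 30.0
```

>>> {"op": "send_rows", "data": {
  "rows": [
    [1.5, -0.1, 0, 0, 0, 0, 0],
    [3, -0.3, 0, 0, 0, 0, 0],
    [4.5, -0.4, 0, 0, 0, 0, 0],
    [6, -0.5, 0, 0, 0, 0, 0]
  ]
}}

```text
t: 14.1
position: [546.0, 88.5, 53.2]
tool_rot: [-180.0, 0.0, 85.0]
contact_force: [-0.7, 2.1, -1.5]
grip_width: 13.6
gripper_force: 30.0
```

>>> {"op": "send_rows", "data": {
  "rows": [
    [1.5, -0.1, 0, 0, 0, 0, 0],
    [3, -0.3, 0, 0, 0, 0, 0],
    [4, -0.4, 0, 0, 0, 0, 0]
  ]
}}

```text
t: 14.4
position: [550.2, 88.1, 53.3]
tool_rot: [-180.0, -0.0, 85.0]
contact_force: [-2.7, 2.3, -2.6]
grip_width: 13.4
gripper_force: 30.0
```

>>> {"op": "send_rows", "data": {
  "rows": [
    [1.5, 0.3, 0, 0, 0, 0, 0],
    [3, 0.4, 0, 0, 0, 0, 0],
    [4, 0.4, 0, 0, 0, 0, 0]
  ]
}}

```text
t: 14.7
position: [554.2, 88.5, 53.3]
tool_rot: [-180.0, 0.0, 85.0]
contact_force: [-2.9, 1.0, -1.3]
grip_width: 14.1
gripper_force: 30.0
```

>>> {"op": "send_rows", "data": {
  "rows": [
    [1.5, 0, 0, 0, 0, 0, 0],
    [3, -0.1, 0, 0, 0, 0, 0],
    [4, -0.2, 0, 0, 0, 0, 0]
  ]
}}

```text
t: 15.0
position: [558.0, 88.2, 53.3]
tool_rot: [-180.0, 0.0, 85.0]
contact_force: [-2.7, 0.9, -1.0]
grip_width: 13.9
gripper_force: 30.0
```

>>> {"op": "send_rows", "data": {
  "rows": [
    [1.5, -0.1, 0, 0, 0, 0, 0],
    [3, -0.2, 0, 0, 0, 0, 0]
  ]
}}

```text
t: 15.2
position: [558.3, 88.2, 53.3]
tool_rot: [-179.6, 0.0, 85.0]
contact_force: [-7.7, 1.5, 6.0]
grip_width: 13.8
gripper_force: 30.0
```

>>> {"op": "send_rows", "data": {
  "rows": [
    [1.5, -0.1, 0, 0, 0, 0, 0],
    [3, -0.2, 0, 0, 0, 0, 0]
  ]
}}

```text
t: 15.4
position: [560.1, 88.1, 53.5]
tool_rot: [-179.5, 0.0, 85.0]
contact_force: [-8.5, 0.3, 6.2]
grip_width: 13.6
gripper_force: 30.0
```

>>> {"op": "send_rows", "data": {
  "rows": [
    [1, -0.1, 0, 0, 0, 0, 0],
    [2, -0.2, 0, 0, 0, 0, 0]
  ]
}}

```text
t: 15.6
position: [563.7, 87.8, 53.4]
tool_rot: [-179.7, 0.0, 85.0]
contact_force: [-5.2, -0.2, 1.4]
grip_width: 13.8
gripper_force: 30.0
```

>>> {"op": "send_rows", "data": {
  "rows": [
    [1, -0.1, 0, 0, 0, 0, 0],
    [2, -0.2, 0, 0, 0, 0, 0]
  ]
}}

```text
t: 15.8
position: [567.5, 87.4, 53.3]
tool_rot: [-179.9, 0.0, 85.0]
contact_force: [-2.4, 0.6, -1.0]
grip_width: 13.7
gripper_force: 30.0
```

>>> {"op": "send_rows", "data": {
  "rows": [
    [1, -0.1, 0, 0, 0, 0, 0],
    [2, -0.2, 0, 0, 0, 0, 0]
  ]
}}

```text
t: 16.0
position: [570.4, 87.2, 53.2]
tool_rot: [180.0, 0.0, 85.0]
contact_force: [-3.3, -0.1, -0.8]
grip_width: 14.1
gripper_force: 30.0
```

>>> {"op": "send_rows", "data": {
  "rows": [
    [1, -0.1, 0, 0, 0, 0, 0],
    [2, -0.2, 0, 0, 0, 0, 0]
  ]
}}

```text
t: 16.2
position: [572.3, 87.0, 53.2]
tool_rot: [180.0, 0.0, 85.0]
contact_force: [-1.7, 0.2, -2.3]
grip_width: 13.8
gripper_force: 30.0
```

>>> {"op": "send_rows", "data": {
  "rows": [
    [1, -0.1, 0, 0, 0, 0, 0],
    [2, -0.2, 0, 0, 0, 0, 0]
  ]
}}

```text
t: 16.4
position: [575.5, 86.8, 53.6]
tool_rot: [179.8, -0.0, 84.9]
contact_force: [-1.5, 1.6, -2.2]
grip_width: 14.0
gripper_force: 30.0
```

>>> {"op": "send_rows", "data": {
  "rows": [
    [1, -0.1, 0, 0, 0, 0, 0],
    [2, -0.2, 0, 0, 0, 0, 0]
  ]
}}

```text
t: 16.6
position: [576.2, 86.8, 53.4]
tool_rot: [180.0, -0.0, 85.0]
contact_force: [-2.2, 0.7, -1.1]
grip_width: 13.9
gripper_force: 30.0
```

>>> {"op": "send_rows", "data": {
  "rows": [
    [1, -0.1, 0, 0, 0, 0, 0],
    [1.5, -0.1, 0, 0, 0, 0, 0]
  ]
}}

```text
t: 16.8
position: [577.6, 86.6, 53.3]
tool_rot: [180.0, 0.0, 85.0]
contact_force: [-2.6, -0.1, -1.7]
grip_width: 14.0
gripper_force: 30.0
```

>>> {"op": "send_rows", "data": {
  "rows": [
    [0.5, 0, 0, 0, 0, 0, 0],
    [1, -0.1, 0, 0, 0, 0, 0]
  ]
}}

```text
t: 17.0
position: [578.5, 86.5, 53.3]
tool_rot: [-180.0, 0.0, 85.0]
contact_force: [-2.3, 0.1, -1.1]
grip_width: 13.9
gripper_force: 30.0
```

>>> {"op": "send_rows", "data": {
  "rows": [
    [0.5, 0, 0, 0, 0, 0, 0],
    [1, -0.1, 0, 0, 0, 0, 0]
  ]
}}

```text
t: 17.2
position: [579.1, 86.5, 53.3]
tool_rot: [-179.9, -0.0, 85.0]
contact_force: [-2.7, 1.4, -0.0]
grip_width: 13.6
gripper_force: 30.0
```

>>> {"op": "send_rows", "data": {
  "rows": [
    [0.5, 0, 0, 0, 0, 0, 0],
    [1, -0.1, 0, 0, 0, 0, 0]
  ]
}}

```text
t: 17.4
position: [579.2, 86.5, 53.3]
tool_rot: [-179.8, 0.0, 85.0]
contact_force: [-6.2, 0.4, 1.8]
grip_width: 13.8
gripper_force: 30.0
```

```bash
python3 - <<'E'
from tr import *
p=shot('wrist'); cv2.imwrite('pics/w6.png',cv2.resize(p['img'][90:270,200:500],None,fx=2.6,fy=2.6,interpolation=cv2.INTER_CUBIC))
E
```

```text
(no output)
```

View pics/w6.png

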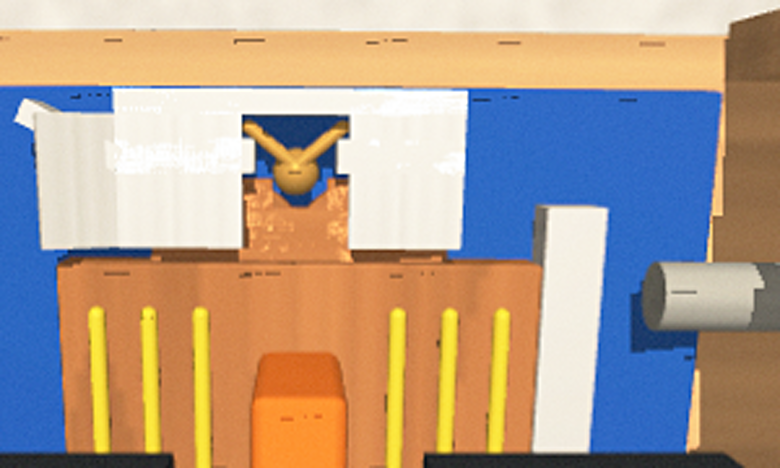

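The clip nose sits in the dip at (297,172) and the slab touches the back stop at col 540. I'll give one last firm press, ease back with the tray following, then release.

>>> {"op": "send_rows", "data": {
  "rows": [
    [0.8, -0.1, 0, 0, 0, 0, 0],
    [1.5, -0.1, 0, 0, 0, 0, 0]
  ]
}}

```text
t: 17.65
position: [579.3, 86.5, 53.3]
tool_rot: [-179.6, 0.0, 85.0]
contact_force: [-8.9, -0.3, 3.9]
grip_width: 13.6
gripper_force: 30.0
```

>>> {"op": "send_rows", "data": {
  "rows": [
    [-3, 0.3, 0, 0, 0, 0, 0],
    [-6, 0.5, 0, 0, 0, 0, 0],
    [-9, 0.8, 0, 0, 0, 0, 0],
    [-12, 1.1, 0, 0, 0, 0, 0],
    [-15, 1.3, 0, 0, 0, 0, 0],
    [-18, 1.6, 0, 0, 0, 0, 0],
    [-20, 1.8, 0, 0, 0, 0, 0],
    [-20, 1.8, 0, 0, 0, 0, 0]
  ]
}}

```text
t: 18.45
position: [561.3, 88.1, 53.3]
tool_rot: [-179.9, 0.0, 85.0]
contact_force: [-1.7, 0.7, -2.1]
grip_width: 14.1
gripper_force: 30.0
```

>>> {"op": "send_rows", "data": {
  "rows": [
    [-2, 0.2, 0, 0, 0, 0, 0],
    [-4, 0.3, 0, 0, 0, 0, 0],
    [-6, 0.5, 0, 0, 0, 0, 0],
    [-6, 0.5, 0, 0, 0, 0, 0]
  ]
}}

```text
t: 18.85
position: [555.5, 88.6, 53.2]
tool_rot: [-179.9, 0.0, 85.0]
contact_force: [-0.7, -0.1, -1.2]
grip_width: 13.6
gripper_force: 30.0
```

>>> {"op": "send_rows", "data": {
  "rows": [
    [0, 0, 0, 0, 0, 0, 1],
    [0, 0, 0, 0, 0, 0, 1],
    [0, 0, 0, 0, 0, 0, 1],
    [0, 0, 0, 0, 0, 0, 1],
    [0, 0, 0, 0, 0, 0, 1],
    [0, 0, 0, 0, 0, 0, 1],
    [0, 0, 0, 0, 0, 0, 1],
    [0, 0, 0, 0, 0, 0, 1]
  ]
}}

```text
t: 19.65
position: [556.1, 88.5, 53.3]
tool_rot: [-180.0, 0.0, 85.0]
contact_force: [0.3, -0.1, -0.9]
grip_width: 70.0
gripper_force: 0.0
```

>>> {"op": "send_rows", "data": {
  "rows": [
    [0, 0, 0, 0, 0, 0, 1],
    [0, 0, 0, 0, 0, 0, 1],
    [0, 0, 30, 0, 0, 0, 1],
    [0, 0, 70, 0, 0, 0, 1],
    [0, -20, 110, 0, 0, 0, 1],
    [0, -50, 150, 0, 0, 0, 1],
    [0, -80, 180, 0, 0, 0, 1],
    [0, -90, 200, 0, 0, 0, 1]
  ]
}}

```text
t: 20.45
position: [557.1, -4.1, 256.2]
tool_rot: [179.7, 0.1, 84.9]
contact_force: [0.7, 0.5, -0.4]
grip_width: 86.9
gripper_force: 0.0
```

```bash
python3 - <<'E'
from tr import *
p=shot('wrist'); cv2.imwrite('pics/w7.png',p['img'])
for n,z in dict(plate_mid=39,tray_seat=39,slot_mid=17,clip_mid=20).items():
    for d in finder.place_of(p,n)[:1]: print(n,round(d['confidence'],2),np.round(d['uv']),np.round(ray(p,d['uv'],z),1)[:2])
E
```

```text
plate_mid 0.79 [377. 362.] [ 609.8 -168.2]
slot_mid 0.78 [266. 118.] [519.7  89.9]
```

View pics/w7.png

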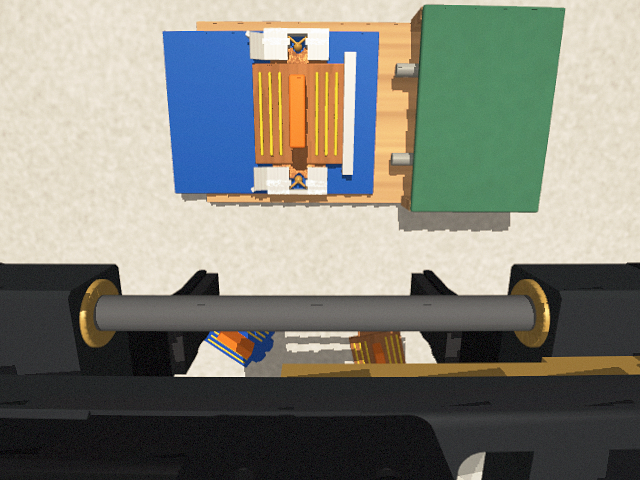

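The plate sits between both brackets at (298,112), with both clips in the dips and the slab at the back stop. I'll check that the tray is back out, then hand in.

```bash
python3 - <<'E'
from tr import *
p=shot('wrist'); r=bed(p,(270,112),140,(550,89,-5)); print(r)
t=[d for d in finder.trace(p,'plate') if np.hypot(*(np.array(d['uv'])-[298,112]))<40]
o=near(orange(p),(298,112),60); print(o.sum(),fit([(p,o)],GRIP,[550,88,-5],17))
s=status.sense(); print(s['t'],np.abs(s['qd']).max())
if abs(r[0][0]-549.3)<3.5: print(workorder.close_job())
E
```

```text
(array([540.52560101,  84.59061389,  -9.30656626]), np.float64(0.414800923254472))
513 (array([551.05397734,  88.87926621,  -4.77540986]), np.float64(0.3814126394052045))
20.8 0.3022775191859868
```

```bash
python3 - <<'E'
from tr import *
p=shot('wrist'); M=R.from_euler('z',-5.07,degrees=True).as_matrix()
h=cv2.cvtColor(p['img'],cv2.COLOR_BGR2HSV); b=(h[...,0]>100)&(h[...,0]<130)&(h[...,1]>140)
def L(uv,z): return M.T@(ray(p,uv,z)-[550.4,88.3,0])
f=[];e=[]
for v in range(70,160,5):
    c=np.flatnonzero(b[v,140:420])+140; f.append(L([float(c[0])-.5,v],17)[0]); e.append(L([float(c[-1])+.5,v],17)[0])
print('front edge (expect -125)',np.round(np.median(f),1),'back edge (75)',np.round(np.median(e),1))
for uv,z in (([298,46.],23),([297.5,178.],23),([344.5,110.],27),([254,110.],27)): print(np.round(L(uv,z),1))
E
```

```text
front edge (expect -125) -124.1 back edge (75) 73.6
[-4.  63.7 23. ]
[ -5.5 -53.9  23. ]
[38.4  8.5 27. ]
[-44.7   8.4  27. ]
```

```bash
python3 -c "
from rig import workorder
print(workorder.close_job())"
```

```text
the job is handed in; nothing more can be done
None
```

The plate is clipped into the tray with its slab against the back stop, the gripper has let go, and the tray is back out to within about 1 mm by the last camera check; I handed the job in at about 21 s, and it returned no verdict.

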